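# Key the drive collar onto its cross pin and hold it home

### The job

The flywheel was put on the drive unit's shaft too early: lift it off and lay it down gently, flat on the parts mat. Then turn the knurled collar underneath it until its hidden keyway drops over the shaft's cross pin, push it fully home against its spring and finish while holding it there, so that the retaining ring can be clipped in above it. Leave everything else on the bench where it is.

Things in the scene. Friction and masses are not known exactly. Their poses are not given: they have to be found in the camera images.
- drive_unit: the drive unit, fixed on the bench: a zinc sheet-metal box 240 x 200 mm (its x, y) and 30 mm high, with a 62 mm high motor in its +x +y corner, a circuit board in its +x -y corner and low gears (all below 50 mm). Origin: centre of its underside; z up. An upright steel shaft stands at x = -30 mm, y = 0 of its frame
- shaft_axis (a point): centre of the shaft's upper end, 109 mm above the bench. The shaft is vertical, 16 mm in diameter up to a shoulder at 93 mm and 12 mm above it. It holds still unless turned with more than about 0.8 N m
- pin_middle (a point): a point on the shaft's axis, 64 mm above the bench: the height of the top side of the cross pin (5 mm thick, 34 mm long, straight through the shaft). The pin is hidden inside the collar's skirt and its angle is unknown. A spring washer lies round the shaft just under it
- flywheel: the flywheel, steel, about 0.6 kg: a disc 100 mm across and 10 mm thick, with a round hub 30 mm across on top that reaches 38 mm above the disc's underside, and a 14 mm bore. Origin: centre of the disc's underside; z is the axis, from disc to hub. It starts lying loose on top of the collar, the shaft's 12 mm end reaching 13 mm into its bore
- collar: the knurled dark steel drive collar, 0.16 kg: 46 mm across, 40 mm high, knurled from 7 to 33 mm, loose on the shaft. Origin: centre of its underside; z up, the axis. A hidden slot runs right across its hub, so it fits the pin every half turn; which way the slot points is not marked. It starts riding on the pin, underside 56 mm above the bench. It may be turned either way
- collar_top (a point): centre of the collar's top face, 40 mm above its underside. Within 0.07 rad of the pin the collar drops (a bevel starts to catch at about 0.2 rad): 5.5 mm freely, underside to 50.5 mm, where it meets the spring; then 4.5 mm more, pushed with 6 rising to 12 N, to its stop, underside at 46 mm: fully home. Let go, it springs back to 50.5 mm
- parts_mat: the parts mat, fixed: a thin grey rubber mat 240 x 200 mm (its x, y), 3 mm thick. Origin: centre of its underside, on the bench
- idler_gear: bystander lying near the +x edge of the parts mat: a plastic gear 36 mm in diameter, 17 mm high over its stub. Origin: centre of its underside
- screwdriver: bystander: a screwdriver 190 mm long, 26 mm thick, lying along its x between drive unit and mat. Origin: under its middle
- multimeter: bystander: a hand-held multimeter 150 x 74 x 32 mm. Origin: centre of its underside
- air_duster: bystander: a spray can 52 mm in diameter, 190 mm high, standing. Origin: centre of its underside
- feed_roller: bystander: a paper feed roller 200 mm long lying along its y, 22 mm thick. Origin: under its middle
- screw_dish: bystander: a round steel dish with screws, 80 mm across, 18 mm high. Origin: centre of its underside
- grease_jar: bystander: a jar 52 mm in diameter, 50 mm high. Origin: centre of its underside
- parts_carton: bystander: a small open carton 100 x 70 x 45 mm. Origin: centre of its underside
There are look-alikes about, which are no part of the job. Leave any orange or pink look-alike of the flywheel alone.

How it is judged:
By the outcome, as a careful person would: the job done as asked, in the order asked, and still so for the second after the job is handed in, while the arm keeps its last pose, push and grip.
It also fails if it takes over 72 s, if anything falls off the work surface, if the arm or the gripper's body presses on something with over 40 N, if the wrist force passes 120 N, or if a joint passes its speed limit or range.

### The arm

A 7-joint arm with a two-finger parallel gripper is mounted at the origin on the work surface. World frame = base frame: x ahead of the robot, y to its left, z up, the work surface at z = 0. Lengths are in m, angles in rad, forces in N, time in s.
With the tool pointing down it reaches from about 0.425 to 0.925 m from the base axis. Payload 6.8 kg.
Tool frame: the origin (TCP) lies on the front face of the gripper's body, between the roots of the fingers; the fingertips stand 73 mm ahead of it and the grasp point (between the pads) lies 54 mm ahead of it; z points along the fingers, y is the line along which they close (so a half turn about z gives the same grasp; the last joint's range is limited). The gripper opens to 85 mm and grips with 20 to 120 N. Pads are 22 mm wide; open, the fingers measure 114 mm over their backs; the gripper's body (76 mm by 85 mm) begins 54 mm behind the grasp point. The pads swing forward as they close: fully open they stand 13 mm farther back than shut.
Start: joints at [1.064, 0.477, 0.022, 1.555, -0.011, 1.109, -0.083], TCP at [0.262, -0.622, 0.304] pointing down, gripper open.
Joint ranges: [-2.96, 2.96], [-0.34, 2.1], [-1.41, 1.46], [0.24, 2.44], [-1.37, 4.51], [0.17, 1.92], [-2.96, 2.96]. Speed limits (rad/s): [2.39, 2.39, 3.14, 3.14, 3.14, 3.14, 3.14].

### API

Orientations are given as a unit quaternion [w, x, y, z].
In Python, from station import bot, optics gives the robot as it stands.
- The arm moves only by the tool drive_tool, never from a script. Its argument "deltas" is a list of rows, each an object with "gripper": the closure in counts, from 0 (fully open) to 255 (shut); "offset": the shift along the tool's x, y, z in units of 1000 mm (1.0 is 1000 mm), a list of three; "angular": the turn, a rotation vector about the tool's x, y, z in units of 45 degrees (1.0 is 45 degrees), a list of three. In form: [{"gripper": gripper, "offset": [dx, dy, dz], "angular": [rx, ry, rz]}, ...]. A call has 1 to 5 rows; each row is the pose to reach, as a shift and turn from the pose commanded when the call began, along the tool's axes at that moment; what a row does not reach only later rows make up. A row lasts 1/10 s, in which the tool goes at most 50 mm and 8.59 degrees, less where a joint would pass 70% of its speed; a pose out of reach is approached as far as the arm can. A call with a number of a shift or a turn outside -1 to 1 is refused whole. A call with a gripper value outside its range is refused whole. The fingers move at their own pace and stop on an object; "grip_force" is the grip in N (left out, the last holds). Time passes only in rows, so rows that repeat a pose let the fingers close. It gives the time, the measured TCP pose, the force, the opening and the grip force at its end, in the units of the state.
- bot.get_obs(): the state, without advancing time (a new reading comes with each control period).
- optics.read_camera(name): name is "scene" or "top" or "wrist"; returns the picture (384x512x3 uint8, blue, green, red); there is no depth.
- optics.camera_model(name): a dict with "fx", "fy", "cx", "cy" (pixels), "dist" ([k1, k2, p1, p2, k3] as OpenCV has them; the pictures are not rectified), "cam_to_world" (4x4, takes a point from camera to world coordinates). Camera axes: x right, y up, looking along -z (the intrinsics and any distortion apply to the point x, -y, -z); pixel columns grow to the right and rows downward; lengths in m; the calibration is good to about 2 mm. A picture is of the moment at which its call begins: read the wrist's pose just before it. camera_model takes no time and is no camera call; for the wrist camera it gives the pose at the moment of the call.
- bot.hand_in(): hands the job in; it is judged then, once.
The state is a dict: "t": time; "q": joint angles; "joint_vel": joint speeds; "joint_torque": joint torques, N m; "eef_pos": TCP position; "tool_rot": TCP orientation; "contact_force": force on the tool from outside, world axes, zero at the start; "torque": the same for the moment, N m; "gripper_width": opening from 0.0 (shut) to 1.0 (fully open); "grasp_force": force on a finger pad.
Only numpy, scipy, OpenCV 4.12 (cv2) and the standard library are available. Lean on these libraries where they do the work, as an engineer would, in place of code of your own. Each camera call takes 0.05 s, during which the arm holds its last target. There are 200 camera calls.

## Working session

There is one attempt and no reset: what is moved stays moved. The work goes in short steps, Python scripts to look and compute and a tool call to move; the robot and the scene stay as the last step left them, time stands still between calls to the robot, and variables do not carry over. Pictures are saved under pics/ and viewed, at most 10 in all, crops included, and the job is handed in when it is done.

Besides the shell and the picture viewer there is one more tool, called after "Request:" by a JSON object that holds its "fn" and its "kwargs". drive_tool: Moves the arm, as the interface text tells. Its arguments: {"type":"object","properties":{"deltas":{"type":"array"},"grip_force":{"type":"number"}},"required":["deltas"]}

```bash
mkdir -p pics; cat > h.py <<'E'
import numpy as np, cv2
from station import bot, optics
from scipy.spatial.transform import Rotation as R
def ray(m,u,v):
    K=np.array([[m['fx'],0,m['cx']],[0,m['fy'],m['cy']],[0,0,1]])
    p=cv2.undistortPoints(np.array([[[u,v]]],float),K,np.array(m['dist'],float))[0,0]
    T=np.array(m['cam_to_world']); d=T[:3,:3]@np.array([p[0],-p[1],-1]); return T[:3,3],d/np.linalg.norm(d)
def at_z(m,u,v,z):
    o,d=ray(m,u,v); return o+d*(z-o[2])/d[2]
def proj(m,P):
    T=np.array(m['cam_to_world']); P=np.atleast_2d(P); c=(P-T[:3,3])@T[:3,:3]; c=c*[1,-1,-1]
    K=np.array([[m['fx'],0,m['cx']],[0,m['fy'],m['cy']],[0,0,1]])
    return cv2.projectPoints(c,np.zeros(3),np.zeros(3),K,np.array(m['dist'],float))[0][:,0]
def tri(rs):
    A=0;b=0
    for o,d in rs:
        M=np.eye(3)-np.outer(d,d);A=A+M;b=b+M@o
    return np.linalg.solve(A,b)
def snap(n,f):
    m=optics.camera_model(n); im=optics.read_camera(n); cv2.imwrite(f'pics/{f}.png',im); return m,im
E
python3 - <<'E'
from h import *
import json
o=bot.get_obs();print({k:np.round(v,3).tolist() for k,v in o.items()})
for n in('scene','top'):
    m,im=snap(n,n+'0'); T=np.array(m['cam_to_world']);print(n,m['fx'],m['dist'],T.round(3).tolist())
a=cv2.imread('pics/scene0.png');b=cv2.imread('pics/top0.png')
E
```

```text
{'t': 0.0, 'q': [1.064, 0.478, 0.022, 1.556, -0.012, 1.109, -0.083], 'joint_vel': [0.001, -0.0, -0.001, -0.001, -0.0, 0.001, 0.001], 'joint_torque': [-0.001, -59.646, 1.607, -28.121, 0.012, 0.009, 0.0], 'eef_pos': [0.262, -0.622, 0.303], 'tool_rot': [-0.001, 0.98, 0.198, -0.0], 'contact_force': [-0.056, -0.45, -0.262], 'torque': [0.018, 0.005, -0.043], 'grasp_force': 0.0, 'gripper_width': 0.996}
scene 473.9290083608534 [0.0141764 0.        0.        0.        0.       ] [[0.792, -0.344, 0.505, 1.355], [0.611, 0.429, -0.665, -1.086], [0.012, 0.835, 0.55, 0.989], [0.0, 0.0, 0.0, 1.0]]
top 402.2737362026075 [-0.13311799  0.          0.          0.          0.        ] [[-0.028, 0.981, -0.19, 0.257], [-1.0, -0.03, -0.005, -0.021], [-0.011, 0.189, 0.982, 1.579], [0.0, 0.0, 0.0, 1.0]]
```

View pics/scene0.png

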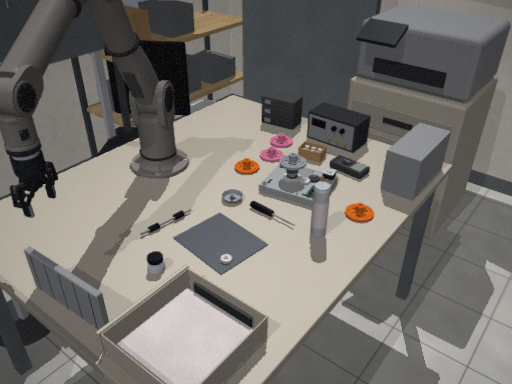

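View pics/top0.png

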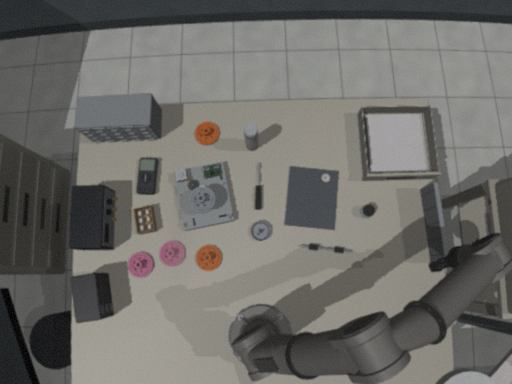

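The scene picture has grey flywheel at (292,162) on the drive unit; top picture: grey flywheel at (203,199), mat centred (312,198), idler gear (325,178). Candidates in top: grey (203,199), orange (207,133) and (209,258), pink (172,253) and (140,264). Only the grey one sits on the drive unit's shaft, so it is the one; I confirm it in an enlarged crop.

```bash
python3 - <<'E'
from h import *
a=cv2.imread('pics/scene0.png')[125:225,230:350];b=cv2.imread('pics/top0.png')[150:240,160:268]
a=cv2.resize(a,(480,400),interpolation=3)[:, :400];b=cv2.resize(b,(400,333),interpolation=3)
c=np.zeros((400,800,3),np.uint8);c[:,:400]=a;c[:333,400:]=b
cv2.imwrite('pics/crop1.png',c)
ms,mt=optics.camera_model('scene'),optics.camera_model('top')
print('fly',at_z(mt,203,199,.12))
for p in [(290,167),(339,169),(333,228),(286,224),(312,198),(325,178)]: print('mat',p,at_z(mt,*p,.003).round(3))
E
```

```text
fly [0.51294894 0.19481659 0.12      ]
mat (290, 167) [ 0.654 -0.14   0.003]
mat (339, 169) [ 0.64  -0.338  0.003]
mat (333, 228) [ 0.402 -0.299  0.003]
mat (286, 224) [ 0.424 -0.115  0.003]
mat (312, 198) [ 0.524 -0.222  0.003]
mat (325, 178) [ 0.604 -0.279  0.003]
```

View pics/crop1.png

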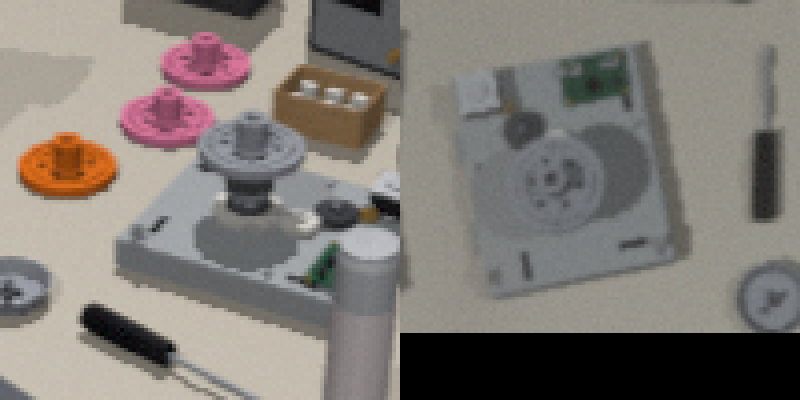

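Confirmed by the crop: the grey flywheel is on the drive unit, over the dark collar, with its hub top at scene ≈(293,155.5) and top ≈(200,198.5). The pink and orange ones lie on the bench. Next I work out the move above it.

```bash
cat >> h.py <<'E'
def go(pos,yaw=None):
    "tool-frame offset to a world TCP position (yaw: turn of tool x axis in world)"
    o=bot.get_obs(); r=R.from_quat(o['tool_rot'],scalar_first=True); M=r.as_matrix()
    y0=np.arctan2(M[1,0],M[0,0]); print('pos',np.round(o['eef_pos'],4),'yaw',y0.round(3),'tilt',M[:2,2].round(4),'q',np.round(o['q'],2),'F',np.round(o['contact_force'],1),'t',round(o['t'],2))
    rv=np.zeros(3)
    if yaw is not None:
        T=R.from_euler('z',yaw)*R.from_matrix(np.diag([1.,-1,-1])); rv=(r.inv()*T).as_rotvec()/(np.pi/4)
    print('off',(M.T@(np.array(pos)-o['eef_pos'])).round(4),'ang',rv.round(4))
E
python3 - <<'E'
from h import *
ms,mt=optics.camera_model('scene'),optics.camera_model('top')
print(tri([ray(ms,293.3,155.5),ray(mt,200.2,198.4)]))
print(tri([ray(ms,293.3,155.5)]) if 0 else at_z(ms,293.3,155.5,.134),at_z(mt,200.2,198.4,.134))
T=optics.camera_model('wrist');print(np.array(T['cam_to_world']).round(3).tolist(),T['fx'])
go([.50,-.2,.36]); go([.50,.19,.36])
E
```

```text
[0.51572585 0.20539589 0.12672178]
[0.52373078 0.1962504  0.134     ] [0.51302265 0.20305646 0.134     ]
[[0.388, 0.873, 0.294, 0.337], [-0.922, 0.369, 0.122, -0.589], [-0.002, -0.318, 0.948, 0.373], [0.0, 0.0, 0.0, 1.0]] 282.9674654726988
pos [ 0.262  -0.6216  0.303 ] yaw 0.399 tilt [-0.0008  0.0015] q [ 1.06  0.48  0.02  1.56 -0.01  1.11 -0.08] F [ 0.4 -0.8  0.4] t 0.1
off [ 0.3831 -0.2962 -0.0565] ang [0. 0. 0.]
pos [ 0.262  -0.6216  0.303 ] yaw 0.399 tilt [-0.0008  0.0015] q [ 1.06  0.48  0.02  1.56 -0.01  1.11 -0.08] F [ 0.4 -0.8  0.4] t 0.1
off [ 0.5346 -0.6556 -0.056 ] ang [0. 0. 0.]
```

Request:
{"fn": "drive_tool", "kwargs": {"deltas": [{"gripper":0,"offset":[0.383,-0.296,-0.057],"angular":[0,0,0]},{"gripper":0,"offset":[0.383,-0.296,-0.057],"angular":[0,0,0]},{"gripper":0,"offset":[0.383,-0.296,-0.057],"angular":[0,0,0]},{"gripper":0,"offset":[0.383,-0.296,-0.057],"angular":[0,0,0]},{"gripper":0,"offset":[0.383,-0.296,-0.057],"angular":[0,0,0]}]}}

```text
t: 0.6
eef_pos: [0.3847, -0.4038, 0.333]
tool_rot: [-0.0, 0.98, 0.198, -0.0]
contact_force: [1.5, -1.1, -0.2]
gripper_width: 0.999
grasp_force: 0.0
```

```bash
python3 - <<'E'
from h import *
go([.49,-.15,.36],0.0)
E
```

```text
pos [ 0.3847 -0.4038  0.333 ] yaw 0.399 tilt [-0.0004  0.0003] q [ 0.76  0.26 -0.07  1.8   0.02  1.08 -0.49] F [ 1.5 -1.1 -0.2] t 0.6
off [ 0.1956 -0.193  -0.0269] ang [-5.000e-04  4.000e-04  5.077e-01]
```

Request:
{"fn": "drive_tool", "kwargs": {"deltas": [{"gripper":0,"offset":[0.2,-0.22,-0.027],"angular":[0,0,0]},{"gripper":0,"offset":[0.2,-0.22,-0.027],"angular":[0,0,0]},{"gripper":0,"offset":[0.2,-0.22,-0.027],"angular":[0,0,0]},{"gripper":0,"offset":[0.2,-0.22,-0.027],"angular":[0,0,0]},{"gripper":0,"offset":[0.2,-0.22,-0.027],"angular":[0,0,0]}]}}

```text
t: 1.1
eef_pos: [0.467, -0.1691, 0.3558]
tool_rot: [0.0, 0.98, 0.198, -0.0]
contact_force: [2.0, -0.5, 0.5]
gripper_width: 1.0
grasp_force: 0.0
```

```bash
python3 - <<'E'
from h import *
go([.50,.19,.34],0.2)
E
```

```text
pos [ 0.467  -0.1691  0.3558] yaw 0.399 tilt [-0.0002 -0.0002] q [ 0.44  0.15 -0.24  1.89  0.04  1.11 -0.99] F [ 2.  -0.5  0.5] t 1.1
off [ 0.1698 -0.3181  0.0157] ang [2.000e-04 3.000e-04 2.529e-01]
```

Request:
{"fn": "drive_tool", "kwargs": {"deltas": [{"gripper":0,"offset":[0.17,-0.318,0.016],"angular":[0,0,0.25]},{"gripper":0,"offset":[0.17,-0.318,0.016],"angular":[0,0,0.25]},{"gripper":0,"offset":[0.17,-0.318,0.016],"angular":[0,0,0.25]},{"gripper":0,"offset":[0.17,-0.318,0.016],"angular":[0,0,0.25]},{"gripper":0,"offset":[0.17,-0.318,0.016],"angular":[0,0,0.25]}]}}

```text
t: 1.6
eef_pos: [0.4891, 0.0731, 0.3448]
tool_rot: [0.0, 0.995, 0.101, -0.0]
contact_force: [0.5, 0.1, -0.8]
gripper_width: 1.003
grasp_force: 0.0
```

```bash
python3 - <<'E'
from h import *
go([.50,.19,.34],0.2)
E
```

```text
pos [0.4891 0.0731 0.3448] yaw 0.202 tilt [-0.     -0.0003] q [ 0.1   0.17 -0.42  1.9   0.08  1.09 -1.72] F [ 0.5  0.1 -0.8] t 1.6
off [ 0.0342 -0.1123  0.0047] ang [0.0004 0.0001 0.0028]
```

Request:
{"fn": "drive_tool", "kwargs": {"deltas": [{"gripper":0,"offset":[0.034,-0.112,0.005],"angular":[0,0,0]},{"gripper":0,"offset":[0.034,-0.112,0.005],"angular":[0,0,0]},{"gripper":0,"offset":[0.034,-0.112,0.005],"angular":[0,0,0]},{"gripper":0,"offset":[0.034,-0.112,0.005],"angular":[0,0,0]},{"gripper":0,"offset":[0.034,-0.112,0.005],"angular":[0,0,0]}]}}

```text
t: 2.1
eef_pos: [0.5002, 0.1873, 0.3395]
tool_rot: [0.0, 0.995, 0.101, -0.001]
contact_force: [-0.7, -0.7, 0.3]
gripper_width: 1.001
grasp_force: 0.0
```

```bash
python3 - <<'E'
from h import *
go([.516,.203,.183],0.2)
m,im=snap('wrist','w1')
np.save('w1.npy',m['cam_to_world'])
print(proj(m,[[.516,.203,.134]]))
E
```

```text
pos [0.5002 0.1873 0.3395] yaw 0.203 tilt [-0.001  -0.0009] q [-0.06  0.25 -0.49  1.82  0.13  1.1  -1.96] F [-0.7 -0.7  0.3] t 2.1
off [ 0.0189 -0.0123  0.1564] ang [0.0009 0.0014 0.0033]
[[244.0779866  158.29836501]]
```

View pics/w1.png

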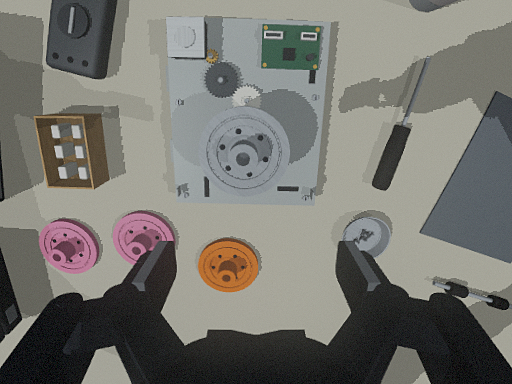

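Hub top (bore) is at (243,159) in the wrist view, against a prediction of (244,158), so the estimate is good to about 1–2 mm. I descend above it and look again for a second view.

Request:
{"fn": "drive_tool", "kwargs": {"deltas": [{"gripper":0,"offset":[0.019,-0.012,0.08],"angular":[0,0,0]},{"gripper":0,"offset":[0.019,-0.012,0.08],"angular":[0,0,0]},{"gripper":0,"offset":[0.019,-0.012,0.08],"angular":[0,0,0]},{"gripper":0,"offset":[0.019,-0.012,0.08],"angular":[0,0,0]}]}}

```text
t: 2.55
eef_pos: [0.5166, 0.202, 0.2603]
tool_rot: [0.0, 0.995, 0.1, -0.0]
contact_force: [0.2, -0.5, 1.6]
gripper_width: 0.997
grasp_force: 0.0
```

```bash
python3 - <<'E'
from h import *
go([.516,.203,.183],0.2)
m,im=snap('wrist','w2')
np.save('w2.npy',m['cam_to_world'])
u=proj(m,[[.516,.203,.134]])[0];print(u)
x,y=int(u[0]),int(u[1]);print(x,y)
c=cv2.resize(im[max(0,y-75):y+75,x-100:x+100],None,fx=4,fy=4,interpolation=3);cv2.imwrite('pics/w2c.png',c)
w=cv2.imread('pics/w1.png')
E
```

```text
pos [0.5166 0.202  0.2603] yaw 0.201 tilt [-0.0009 -0.0009] q [-0.11  0.37 -0.47  1.86  0.2   0.96 -2.04] F [ 0.2 -0.5  1.6] t 2.55
off [-0.0004 -0.0011  0.0773] ang [0.0009 0.0013 0.0009]
[255.2243118  206.92878915]
255 206
```

View pics/w2c.png

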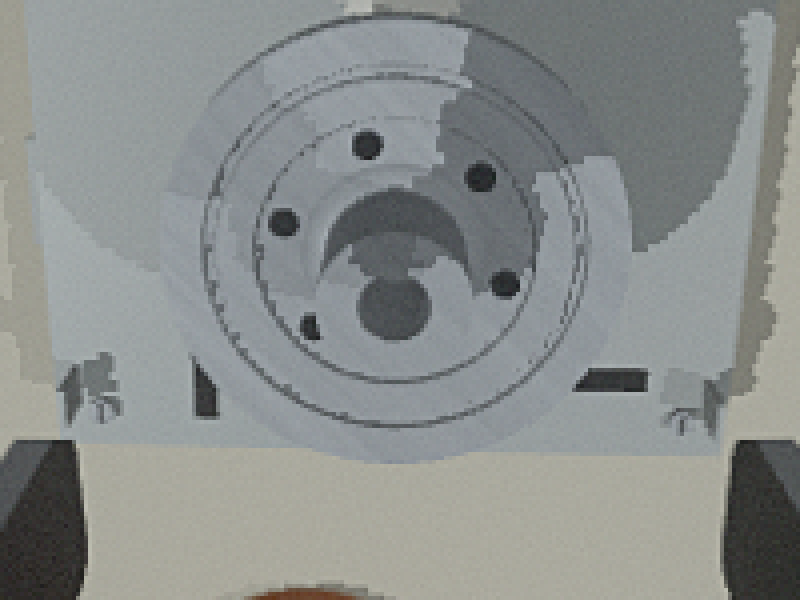

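The bore centre lies at crop (394,307), which is wrist pixel (253.5,207.8).

```bash
python3 - <<'E'
from h import *
m=optics.camera_model('wrist')
m1=dict(m,cam_to_world=np.load('w1.npy'));m2=dict(m,cam_to_world=np.load('w2.npy'))
mt=optics.camera_model('top')
print(tri([ray(m1,243,159),ray(m2,253.5,207.8)]),tri([ray(m1,243,159),ray(m2,253.5,207.8),ray(mt,200.2,198.4)]))
p=at_z(m2,253.5,207.8,.134);print(p,at_z(m1,243,159,.134))
go([p[0],p[1],.183],0.2)
# drive axes: shadowed; direction of box front edge
a=at_z(m2,155+50/4,131+440/4,.03);b=at_z(m2,155+720/4,131+455/4,.03);print('front edge',a,b,np.arctan2(*(b-a)[1::-1]))
E
```

```text
[0.51497716 0.2040119  0.13372374] [0.51378493 0.20380427 0.13012236]
[0.51504822 0.2041286  0.134     ] [0.51508424 0.20391625 0.134     ]
pos [0.5171 0.2025 0.2614] yaw 0.201 tilt [0.0014 0.0001] q [-0.11  0.37 -0.47  1.86  0.2   0.96 -2.04] F [ 0.2 -0.5 -0.3] t 2.6
off [-0.0018 -0.002   0.0784] ang [ 0.0002 -0.0018  0.0009]
front edge [0.40834882 0.28949486 0.03      ] [0.44374701 0.08964737 0.03      ] -1.3954885173886489
```

Request:
{"fn": "drive_tool", "kwargs": {"deltas": [{"gripper":0,"offset":[-0.0015,-0.002,0.04],"angular":[0,0,0]},{"gripper":0,"offset":[-0.0015,-0.002,0.075],"angular":[0,0,0]},{"gripper":0,"offset":[-0.0015,-0.002,0.075],"angular":[0,0,0]},{"gripper":0,"offset":[-0.0015,-0.002,0.075],"angular":[0,0,0]}]}}

```text
t: 3.0
eef_pos: [0.5154, 0.205, 0.1869]
tool_rot: [-0.0, 0.995, 0.101, 0.001]
contact_force: [1.1, 0.7, 0.1]
gripper_width: 1.001
grasp_force: 0.0
```

Request:
{"fn": "drive_tool", "kwargs": {"deltas": [{"gripper":255,"offset":[0,0,0],"angular":[0,0,0]},{"gripper":255,"offset":[0,0,0],"angular":[0,0,0]},{"gripper":255,"offset":[0,0,0],"angular":[0,0,0]},{"gripper":255,"offset":[0,0,0],"angular":[0,0,0]},{"gripper":255,"offset":[0,0,0],"angular":[0,0,0]}], "grip_force": 50}}

```text
t: 3.5
eef_pos: [0.5152, 0.205, 0.186]
tool_rot: [0.0, 0.995, 0.101, 0.001]
contact_force: [-0.8, -1.4, 6.6]
gripper_width: 0.335
grasp_force: 48.8
```

Request:
{"fn": "drive_tool", "kwargs": {"deltas": [{"gripper":255,"offset":[0,0,-0.01],"angular":[0,0,0]},{"gripper":255,"offset":[0,0,-0.03],"angular":[0,0,0]},{"gripper":255,"offset":[0,0,-0.06],"angular":[0,0,0]},{"gripper":255,"offset":[0,0,-0.09],"angular":[0,0,0]},{"gripper":255,"offset":[0,0,-0.09],"angular":[0,0,0]}]}}

```text
t: 4.0
eef_pos: [0.5159, 0.2062, 0.2787]
tool_rot: [-0.001, 0.995, 0.101, 0.003]
contact_force: [0.8, 0.7, -6.1]
gripper_width: 0.324
grasp_force: 50.5
```

```bash
python3 - <<'E'
from h import *
go([.51,-.21,.27],0.2); 
m,im=snap('scene','s1')
mw,w=snap('wrist','w3')
a=cv2.resize(im[105:205,230:330],(400,400),interpolation=3);b=np.zeros((400,400,3),np.uint8);b[:300]=cv2.resize(w,(400,300))
cv2.imwrite('pics/c3.png',np.hstack([a,b]))
E
```

```text
pos [0.5159 0.2062 0.2787] yaw 0.202 tilt [0.0058 0.0027] q [-0.1   0.35 -0.48  1.85  0.19  0.99 -2.03] F [ 0.8  0.7 -6.1] t 4.0
off [-0.0896  0.4065  0.0076] ang [-0.0019 -0.0079  0.0032]
```

View pics/c3.png

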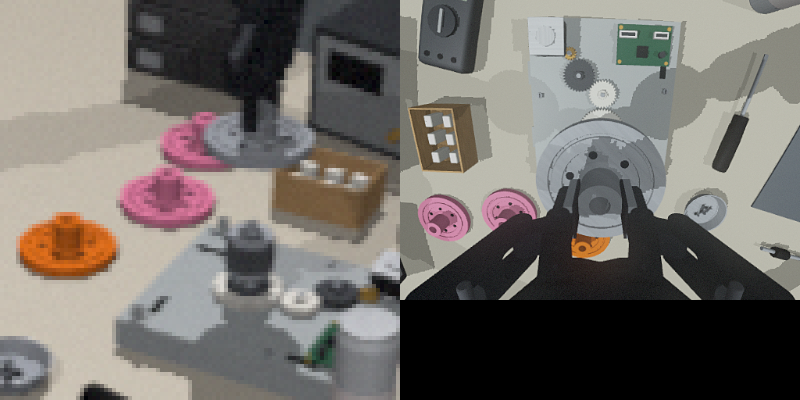

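The flywheel hangs level, clear of the shaft, and the collar is visible on the shaft. I carry it to the mat.

Request:
{"fn": "drive_tool", "kwargs": {"deltas": [{"gripper":255,"offset":[-0.005,0.025,0],"angular":[0,0,0]},{"gripper":255,"offset":[-0.016,0.065,0],"angular":[0,0,0]},{"gripper":255,"offset":[-0.026,0.11,0],"angular":[0,0,0]},{"gripper":255,"offset":[-0.036,0.155,0],"angular":[0,0,0]},{"gripper":255,"offset":[-0.046,0.2,0],"angular":[0,0,0]}]}}

```text
t: 4.6
eef_pos: [0.5081, -0.002, 0.2727]
tool_rot: [-0.0, 0.995, 0.101, -0.002]
contact_force: [1.4, -0.3, -6.0]
gripper_width: 0.328
grasp_force: 50.6
```

Request:
{"fn": "drive_tool", "kwargs": {"deltas": [{"gripper":255,"offset":[-0.01,0.045,0],"angular":[0,0,0]},{"gripper":255,"offset":[-0.02,0.09,0],"angular":[0,0,0]},{"gripper":255,"offset":[-0.03,0.135,0],"angular":[0,0,0]},{"gripper":255,"offset":[-0.04,0.175,0],"angular":[0,0,0]},{"gripper":255,"offset":[-0.044,0.2,0],"angular":[0,0,0]}]}}

```text
t: 5.1
eef_pos: [0.5043, -0.2088, 0.2724]
tool_rot: [-0.0, 0.995, 0.099, -0.003]
contact_force: [-0.6, -0.7, -6.8]
gripper_width: 0.329
grasp_force: 50.7
```

Request:
{"fn": "drive_tool", "kwargs": {"deltas": [{"gripper":255,"offset":[0,0,0.03],"angular":[0,0,0]},{"gripper":255,"offset":[0,0,0.07],"angular":[0,0,0]},{"gripper":255,"offset":[0,0,0.11],"angular":[0,0,0]},{"gripper":255,"offset":[0,0,0.13],"angular":[0,0,0]},{"gripper":255,"offset":[0,0,0.13],"angular":[0,0,0]}]}}

```text
t: 5.6
eef_pos: [0.5031, -0.2036, 0.1399]
tool_rot: [-0.002, 0.995, 0.101, -0.005]
contact_force: [-0.4, 0.6, -5.7]
gripper_width: 0.325
grasp_force: 50.8
```

```bash
python3 - <<'E'
from h import *
go([.51,-.21,.093],0.2); 
m,im=snap('scene','s2')
mw,w=snap('wrist','w4')
a=cv2.resize(im[180:280,150:280],(400,308),interpolation=3);b=cv2.resize(w,(400,300))
cv2.imwrite('pics/c4.png',np.hstack([a[:300],b]))
E
```

```text
pos [ 0.5031 -0.2036  0.1399] yaw 0.203 tilt [-0.0103  0.0036] q [ 0.48  0.5  -0.26  1.98  0.19  0.7  -1.27] F [-0.4  0.6 -5.7] t 5.6
off [0.0059 0.0079 0.0468] ang [-0.0071  0.012   0.0038]
```

View pics/c4.png

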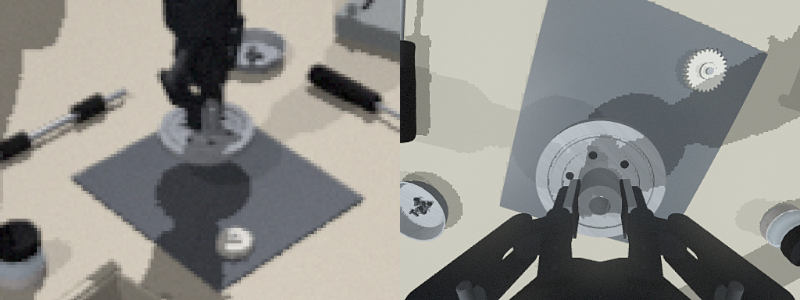

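The flywheel hangs level over the mat's near part. I check the mat's corners as seen by the wrist camera: (128,262) and (470,69), with the gear at (387,88).

```bash
python3 - <<'E'
from h import *
m=optics.camera_model('wrist')
for p in [(128,262),(470,69),(387,88)]: print(at_z(m,*p,.003).round(3))
mt=optics.camera_model('top'); ms=optics.camera_model('scene')
s=130/400
for p in [(70,178),(363,200),(218,291)]: print('sc',at_z(ms,150+p[0]*s,180+p[1]*s,.003).round(3))
for f in [(.53,-.22,.093),(.54,-.2,.093)]: go(f,0.2)
E
```

```text
[ 0.425 -0.105  0.003]
[ 0.636 -0.335  0.003]
[ 0.609 -0.279  0.003]
sc [ 0.4   -0.305  0.003]
sc [ 0.665 -0.141  0.003]
sc [ 0.636 -0.335  0.003]
pos [ 0.5062 -0.2045  0.144 ] yaw 0.203 tilt [-0.0025  0.001 ] q [ 0.48  0.49 -0.26  1.98  0.19  0.7  -1.27] F [ 0.8 -0.3 -5.3] t 5.7
off [0.0203 0.02   0.0509] ang [-0.0019  0.0028  0.0034]
pos [ 0.5062 -0.2045  0.144 ] yaw 0.203 tilt [-0.0025  0.001 ] q [ 0.48  0.49 -0.26  1.98  0.19  0.7  -1.27] F [ 0.8 -0.3 -5.3] t 5.7
off [0.0341 0.0025 0.0509] ang [-0.0019  0.0028  0.0034]
```

Request:
{"fn": "drive_tool", "kwargs": {"deltas": [{"gripper":255,"offset":[0.005,0,0.015],"angular":[0,0,0]},{"gripper":255,"offset":[0.01,0,0.03],"angular":[0,0,0]},{"gripper":255,"offset":[0.01,0,0.04],"angular":[0,0,0]},{"gripper":255,"offset":[0.01,0,0.044],"angular":[0,0,0]},{"gripper":255,"offset":[0.01,0,0.044],"angular":[0,0,0]}]}}

```text
t: 6.2
eef_pos: [0.5161, -0.2027, 0.1001]
tool_rot: [-0.0, 0.995, 0.101, -0.001]
contact_force: [-0.4, 0.2, -6.5]
gripper_width: 0.326
grasp_force: 50.8
```

Request:
{"fn": "drive_tool", "kwargs": {"deltas": [{"gripper":255,"offset":[0,0,0.001],"angular":[0,0,0]},{"gripper":255,"offset":[0,0,0.002],"angular":[0,0,0]},{"gripper":255,"offset":[0,0,0.003],"angular":[0,0,0]},{"gripper":255,"offset":[0,0,0.004],"angular":[0,0,0]},{"gripper":255,"offset":[0,0,0.004],"angular":[0,0,0]}]}}

```text
t: 6.7
eef_pos: [0.5167, -0.2028, 0.097]
tool_rot: [0.0, 0.995, 0.101, 0.0]
contact_force: [-0.6, -0.9, -5.8]
gripper_width: 0.328
grasp_force: 50.8
```

Request:
{"fn": "drive_tool", "kwargs": {"deltas": [{"gripper":255,"offset":[0,0,0.001],"angular":[0,0,0]},{"gripper":255,"offset":[0,0,0.002],"angular":[0,0,0]},{"gripper":255,"offset":[0,0,0.003],"angular":[0,0,0]},{"gripper":255,"offset":[0,0,0.003],"angular":[0,0,0]}]}}

```text
t: 7.1
eef_pos: [0.5169, -0.2029, 0.0943]
tool_rot: [0.0, 0.995, 0.101, 0.0]
contact_force: [-1.1, 0.6, -1.8]
gripper_width: 0.331
grasp_force: 51.0
```

Request:
{"fn": "drive_tool", "kwargs": {"deltas": [{"gripper":255,"offset":[0,0,0.001],"angular":[0,0,0]},{"gripper":255,"offset":[0,0,0.001],"angular":[0,0,0]}]}}

```text
t: 7.3
eef_pos: [0.517, -0.2031, 0.0939]
tool_rot: [0.0, 0.995, 0.101, 0.0]
contact_force: [-2.1, -0.3, 5.9]
gripper_width: 0.332
grasp_force: 51.6
```

Request:
{"fn": "drive_tool", "kwargs": {"deltas": [{"gripper":160,"offset":[0,0,0],"angular":[0,0,0]},{"gripper":130,"offset":[0,0,0],"angular":[0,0,0]},{"gripper":0,"offset":[0,0,0],"angular":[0,0,0]},{"gripper":0,"offset":[0,0,0],"angular":[0,0,0]},{"gripper":0,"offset":[0,0,0],"angular":[0,0,0]}]}}

```text
t: 7.8
eef_pos: [0.5168, -0.2028, 0.0929]
tool_rot: [0.0, 0.995, 0.101, 0.0]
contact_force: [0.8, -0.3, -0.3]
gripper_width: 0.964
grasp_force: 0.0
```

Request:
{"fn": "drive_tool", "kwargs": {"deltas": [{"gripper":0,"offset":[0,0,-0.03],"angular":[0,0,0]},{"gripper":0,"offset":[0,0,-0.07],"angular":[0,0,0]},{"gripper":0,"offset":[0,0,-0.12],"angular":[0,0,0]},{"gripper":0,"offset":[0,0,-0.16],"angular":[0,0,0]},{"gripper":0,"offset":[0,0,-0.18],"angular":[0,0,0]}]}}

```text
t: 8.3
eef_pos: [0.518, -0.203, 0.2771]
tool_rot: [0.001, 0.995, 0.101, 0.003]
contact_force: [0.4, -0.8, -0.8]
gripper_width: 1.003
grasp_force: 0.0
```

```bash
python3 - <<'E'
from h import *
go([.51,.18,.29],0.2); 
m,im=snap('scene','s3')
mt,t=snap('top','t3')
a=cv2.resize(im[180:280,150:280],(400,308),interpolation=3);b=cv2.resize(t[150:245,260:386],(400,302),interpolation=3)
cv2.imwrite('pics/c5.png',np.hstack([a[:300],b[:300]]))
E
```

```text
pos [ 0.518  -0.203   0.2771] yaw 0.202 tilt [ 0.0054 -0.0018] q [ 0.51  0.33 -0.3   1.86  0.12  0.97 -1.21] F [ 0.4 -0.8 -0.8] t 8.3
off [ 0.0692 -0.3768 -0.0137] ang [ 0.0036 -0.0063  0.0031]
```

View pics/c5.png

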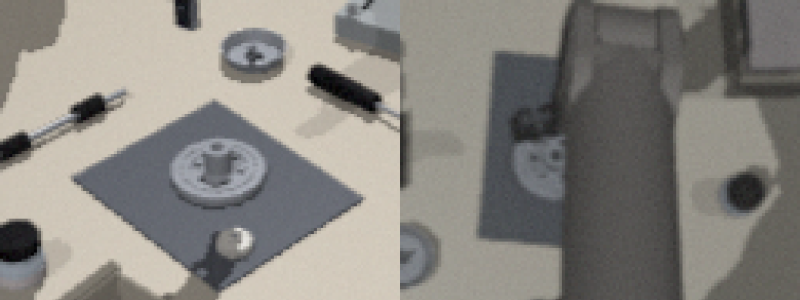

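The flywheel lies flat on the mat, well clear of the gear. Now back to the shaft.

Request:
{"fn": "drive_tool", "kwargs": {"deltas": [{"gripper":0,"offset":[0.078,-0.4,0.03],"angular":[0,0,0]},{"gripper":0,"offset":[0.078,-0.4,0.03],"angular":[0,0,0]},{"gripper":0,"offset":[0.078,-0.4,0.03],"angular":[0,0,0]},{"gripper":0,"offset":[0.078,-0.4,0.03],"angular":[0,0,0]},{"gripper":0,"offset":[0.078,-0.4,0.03],"angular":[0,0,0]}]}}

```text
t: 8.9
eef_pos: [0.5133, 0.0482, 0.2534]
tool_rot: [0.0, 0.995, 0.101, -0.001]
contact_force: [1.7, -0.5, 0.5]
gripper_width: 0.998
grasp_force: 0.0
```

```bash
python3 - <<'E'
from h import *
go([.515,.204,.25],0.2)
E
```

```text
pos [0.5133 0.0482 0.2534] yaw 0.202 tilt [-0.0014 -0.0002] q [ 0.14  0.31 -0.42  1.96  0.16  0.91 -1.73] F [ 1.7 -0.5  0.5] t 8.9
off [ 0.033  -0.1523  0.0034] ang [-0.0001  0.0018  0.0028]
```

Request:
{"fn": "drive_tool", "kwargs": {"deltas": [{"gripper":0,"offset":[0.033,-0.152,0.003],"angular":[0,0,0]},{"gripper":0,"offset":[0.033,-0.152,0.003],"angular":[0,0,0]},{"gripper":0,"offset":[0.033,-0.152,0.003],"angular":[0,0,0]},{"gripper":0,"offset":[0.033,-0.152,0.003],"angular":[0,0,0]},{"gripper":0,"offset":[0.033,-0.152,0.003],"angular":[0,0,0]}]}}

```text
t: 9.4
eef_pos: [0.515, 0.2039, 0.2504]
tool_rot: [-0.0, 0.995, 0.103, -0.001]
contact_force: [0.3, -1.4, -0.1]
gripper_width: 0.998
grasp_force: 0.0
```

```bash
python3 - <<'E'
from h import *
go([.515,.204,.135],0.2)
m,im=snap('wrist','w5')
u=proj(m,[[.515,.204,.109]])[0];print(u)
x,y=int(u[0]),int(u[1]);print(x,y)
c=cv2.resize(im[y-50:y+50,x-65:x+65],None,fx=6,fy=6,interpolation=3);cv2.imwrite('pics/w5c.png',c)
E
```

```text
pos [0.515  0.2039 0.2504] yaw 0.207 tilt [-0.002   0.0001] q [-0.12  0.38 -0.46  1.88  0.21  0.94 -2.04] F [ 0.3 -1.4 -0.1] t 9.4
off [ 0.0003 -0.      0.1154] ang [-0.0007  0.0024  0.0086]
[256.66343594 198.93181022]
256 198
```

View pics/w5c.png

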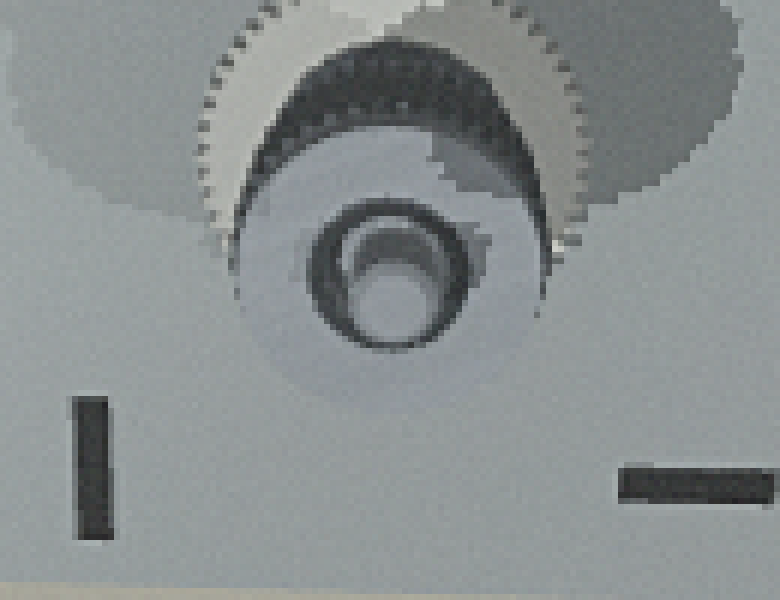

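Shaft top at crop (393,300), which is wrist pixel (256.5,198), matches the predicted (256.7,198.9). The arm is aligned, so I descend onto the collar and grip it lightly.

Request:
{"fn": "drive_tool", "kwargs": {"deltas": [{"gripper":0,"offset":[0,0,0.045],"angular":[0,0,0]},{"gripper":0,"offset":[0,0,0.09],"angular":[0,0,0]},{"gripper":0,"offset":[0,0,0.112],"angular":[0,0,0]},{"gripper":0,"offset":[0,0,0.112],"angular":[0,0,0]},{"gripper":0,"offset":[0,0,0.112],"angular":[0,0,0]}]}}

```text
t: 9.95
eef_pos: [0.5164, 0.2004, 0.1398]
tool_rot: [0.0, 0.995, 0.1, -0.0]
contact_force: [-0.6, -0.6, 1.2]
gripper_width: 0.997
grasp_force: 0.0
```

Request:
{"fn": "drive_tool", "kwargs": {"deltas": [{"gripper":255,"offset":[0,0,0],"angular":[0,0,0]},{"gripper":255,"offset":[0,0,0],"angular":[0,0,0]},{"gripper":255,"offset":[0,0,0],"angular":[0,0,0]},{"gripper":255,"offset":[0,0,0],"angular":[0,0,0]}], "grip_force": 25}}

```text
t: 10.35
eef_pos: [0.5166, 0.2033, 0.1412]
tool_rot: [-0.001, 0.995, 0.101, 0.001]
contact_force: [-1.6, 1.1, 5.9]
gripper_width: 0.53
grasp_force: 24.9
```

```bash
python3 - <<'E'
from h import *
go([.515,.204,.138],0.2);o=bot.get_obs();print(o['torque'])
E
```

```text
pos [0.5166 0.2033 0.1412] yaw 0.203 tilt [0.0024 0.002 ] q [-0.16  0.53 -0.41  1.95  0.31  0.72 -2.13] F [-1.6  1.1  5.9] t 10.35
off [-0.0014 -0.001   0.0032] ang [-0.0018 -0.0035  0.0038]
[0.31102358 0.31138114 0.02213319]
```

Request:
{"fn": "drive_tool", "kwargs": {"deltas": [{"gripper":255,"offset":[0,0,0.001],"angular":[0,0,-0.08]},{"gripper":255,"offset":[0,0,0.001],"angular":[0,0,-0.16]},{"gripper":255,"offset":[0,0,0.001],"angular":[0,0,-0.24]},{"gripper":255,"offset":[0,0,0.001],"angular":[0,0,-0.32]},{"gripper":255,"offset":[0,0,0.001],"angular":[0,0,-0.4]}]}}

```text
t: 10.85
eef_pos: [0.5168, 0.204, 0.1411]
tool_rot: [-0.001, 0.966, 0.257, 0.002]
contact_force: [-3.4, 1.2, 12.4]
gripper_width: 0.533
grasp_force: 25.6
```

```bash
cat >> h.py <<'E'
def st():
    o=bot.get_obs(); M=R.from_quat(o['tool_rot'],scalar_first=True).as_matrix()
    print('p',np.round(o['eef_pos'],4),'yaw',np.arctan2(M[1,0],M[0,0]).round(3),'tilt',M[:2,2].round(4),'q',np.round(o['q'],2),'F',np.round(o['contact_force'],1),'tau',np.round(o['torque'],2),'w',round(o['gripper_width'],3),'t',o['t'])
E
python3 -c "from h import *;st()"
```

```text
p [0.5168 0.204  0.1411] yaw 0.52 tilt [0.0034 0.0027] q [-0.11  0.54 -0.49  1.95  0.37  0.74 -1.86] F [-3.4  1.2 12.4] tau [ 0.44  0.75 -0.12] w 0.533 t 10.85
```

Request:
{"fn": "drive_tool", "kwargs": {"deltas": [{"gripper":255,"offset":[0,0,0],"angular":[0,0,-0.08]},{"gripper":255,"offset":[0,0,0],"angular":[0,0,-0.16]},{"gripper":255,"offset":[0,0,0],"angular":[0,0,-0.24]},{"gripper":255,"offset":[0,0,0],"angular":[0,0,-0.32]},{"gripper":255,"offset":[0,0,0],"angular":[0,0,-0.4]}]}}

```text
t: 11.35
eef_pos: [0.5166, 0.2042, 0.1411]
tool_rot: [-0.001, 0.914, 0.405, 0.002]
contact_force: [-4.0, 1.7, 12.7]
gripper_width: 0.534
grasp_force: 25.6
```

```bash
python3 -c "from h import *;st()"
```

```text
p [0.5166 0.2042 0.1411] yaw 0.834 tilt [0.0032 0.0029] q [-0.05  0.56 -0.56  1.94  0.42  0.75 -1.59] F [-4.   1.7 12.7] tau [ 0.48  0.84 -0.1 ] w 0.534 t 11.35
```

Request:
{"fn": "drive_tool", "kwargs": {"deltas": [{"gripper":255,"offset":[0,-0.001,0],"angular":[0,0,-0.08]},{"gripper":255,"offset":[0,-0.001,0],"angular":[0,0,-0.16]},{"gripper":255,"offset":[0,-0.001,0],"angular":[0,0,-0.24]},{"gripper":255,"offset":[0,-0.001,0],"angular":[0,0,-0.32]},{"gripper":255,"offset":[0,-0.001,0],"angular":[0,0,-0.4]}]}}

```text
t: 11.85
eef_pos: [0.5162, 0.2045, 0.1411]
tool_rot: [-0.0, 0.84, 0.543, 0.002]
contact_force: [-2.7, 1.8, 11.1]
gripper_width: 0.53
grasp_force: 25.6
```

Request:
{"fn": "drive_tool", "kwargs": {"deltas": [{"gripper":255,"offset":[0,0,0],"angular":[0,0,-0.08]},{"gripper":255,"offset":[0,0,0],"angular":[0,0,-0.16]},{"gripper":255,"offset":[0,0,0],"angular":[0,0,-0.24]}]}}

```text
t: 12.15
eef_pos: [0.516, 0.2045, 0.1411]
tool_rot: [0.0, 0.785, 0.62, 0.002]
contact_force: [-3.0, 1.3, 12.1]
gripper_width: 0.535
grasp_force: 25.6
```

```bash
python3 -c "from h import *;st()"
```

```text
p [0.516  0.2045 0.1411] yaw 1.336 tilt [0.0034 0.0023] q [ 0.04  0.59 -0.68  1.94  0.51  0.79 -1.17] F [-3.   1.3 12.1] tau [ 0.33  0.75 -0.13] w 0.535 t 12.15
```

Request:
{"fn": "drive_tool", "kwargs": {"deltas": [{"gripper":255,"offset":[0,0,0],"angular":[0,0,-0.08]},{"gripper":255,"offset":[0,0,0],"angular":[0,0,-0.16]},{"gripper":255,"offset":[0,0,0],"angular":[0,0,-0.24]},{"gripper":255,"offset":[0,0,0],"angular":[0,0,-0.32]},{"gripper":255,"offset":[0,0,0],"angular":[0,0,-0.4]}]}}

```text
t: 12.65
eef_pos: [0.5159, 0.2045, 0.1411]
tool_rot: [0.0, 0.678, 0.735, 0.002]
contact_force: [-3.5, 1.4, 13.0]
gripper_width: 0.529
grasp_force: 25.7
```

Request:
{"fn": "drive_tool", "kwargs": {"deltas": [{"gripper":255,"offset":[0,0,0],"angular":[0,0,-0.08]},{"gripper":255,"offset":[0,0,0],"angular":[0,0,-0.16]},{"gripper":255,"offset":[0,0,0],"angular":[0,0,-0.24]},{"gripper":255,"offset":[0,0,0],"angular":[0,0,-0.32]},{"gripper":255,"offset":[0,0,0],"angular":[0,0,-0.4]}]}}

```text
t: 13.15
eef_pos: [0.5157, 0.2045, 0.141]
tool_rot: [0.001, 0.555, 0.832, 0.002]
contact_force: [-4.2, 1.4, 12.8]
gripper_width: 0.533
grasp_force: 25.7
```

Request:
{"fn": "drive_tool", "kwargs": {"deltas": [{"gripper":255,"offset":[0,0,0],"angular":[0,0,-0.08]},{"gripper":255,"offset":[0,0,0],"angular":[0,0,-0.16]},{"gripper":255,"offset":[0,0,0],"angular":[0,0,-0.24]},{"gripper":255,"offset":[0,0,0],"angular":[0,0,-0.32]},{"gripper":255,"offset":[0,0,0],"angular":[0,0,-0.4]}]}}

```text
t: 13.65
eef_pos: [0.5155, 0.2045, 0.1409]
tool_rot: [0.001, 0.418, 0.908, 0.001]
contact_force: [-3.8, 1.2, 11.6]
gripper_width: 0.529
grasp_force: 25.6
```

```bash
python3 -c "from h import *;st()"
```

```text
p [0.5155 0.2045 0.1409] yaw 2.279 tilt [0.0023 0.0019] q [ 0.18  0.67 -0.9   1.93  0.68  0.87 -0.36] F [-3.8  1.2 11.6] tau [ 0.19  0.94 -0.13] w 0.529 t 13.65
```

Request:
{"fn": "drive_tool", "kwargs": {"deltas": [{"gripper":255,"offset":[0,0,0],"angular":[0,0,-0.08]},{"gripper":255,"offset":[0,0,0],"angular":[0,0,-0.16]},{"gripper":255,"offset":[0,0,0],"angular":[0,0,-0.24]},{"gripper":255,"offset":[0,0,0],"angular":[0,0,-0.32]},{"gripper":255,"offset":[0,0,0],"angular":[0,0,-0.4]}]}}

```text
t: 14.15
eef_pos: [0.5153, 0.204, 0.1396]
tool_rot: [0.0, 0.271, 0.963, 0.001]
contact_force: [-0.9, 2.6, -0.4]
gripper_width: 0.534
grasp_force: 25.6
```

The force vanished and the collar started to drop at a yaw of about 2.59. I check the state, then push.

Request:
{"fn": "drive_tool", "kwargs": {"deltas": [{"gripper":255,"offset":[0,0,0.001],"angular":[0,0,0]},{"gripper":255,"offset":[0,0,0.002],"angular":[0,0,0]},{"gripper":255,"offset":[0,0,0.003],"angular":[0,0,0]}], "grip_force": 40}}

```text
t: 14.45
eef_pos: [0.5153, 0.2042, 0.1375]
tool_rot: [0.001, 0.272, 0.962, 0.001]
contact_force: [-4.0, 1.5, 9.9]
gripper_width: 0.524
grasp_force: 41.5
```

```bash
python3 -c "from h import *;st()"
```

```text
p [0.5153 0.2042 0.1375] yaw 2.59 tilt [0.0018 0.0013] q [ 0.22  0.7  -0.96  1.93  0.74  0.9  -0.09] F [-4.   1.5  9.9] tau [0.24 0.88 0.16] w 0.524 t 14.45
```

The torque changed sign: the bevel is pulling the collar further round. I turn a little more in the same direction.

Request:
{"fn": "drive_tool", "kwargs": {"deltas": [{"gripper":255,"offset":[0,0,0],"angular":[0,0,-0.03]},{"gripper":255,"offset":[0,0,0],"angular":[0,0,-0.06]},{"gripper":255,"offset":[0,0,0],"angular":[0,0,-0.09]},{"gripper":255,"offset":[0,0,0],"angular":[0,0,-0.12]}]}}

```text
t: 14.85
eef_pos: [0.5152, 0.2038, 0.1362]
tool_rot: [0.0, 0.226, 0.974, 0.001]
contact_force: [-3.0, 4.9, 5.0]
gripper_width: 0.525
grasp_force: 41.3
```

```bash
python3 -c "from h import *;st()"
```

```text
p [0.5152 0.2038 0.1362] yaw 2.685 tilt [0.0008 0.0019] q [ 0.24  0.72 -0.98  1.93  0.76  0.91 -0.01] F [-3.   4.9  5. ] tau [ 1.12  0.53 -0.02] w 0.525 t 14.85
```

Request:
{"fn": "drive_tool", "kwargs": {"deltas": [{"gripper":255,"offset":[0,0,0.001],"angular":[0,0,0]},{"gripper":255,"offset":[0,0,0.002],"angular":[0,0,0]},{"gripper":255,"offset":[0,0,0.003],"angular":[0,0,0]},{"gripper":255,"offset":[0,0,0.004],"angular":[0,0,0]}], "grip_force": 60}}

```text
t: 15.25
eef_pos: [0.5152, 0.2039, 0.1328]
tool_rot: [0.0, 0.226, 0.974, 0.001]
contact_force: [-4.8, 2.4, 12.0]
gripper_width: 0.522
grasp_force: 60.2
```

```bash
python3 -c "from h import *;st()"
```

```text
p [0.5152 0.2039 0.1328] yaw 2.685 tilt [0.0008 0.0013] q [ 0.23  0.72 -0.97  1.93  0.76  0.91 -0.02] F [-4.8  2.4 12. ] tau [0.52 1.05 0.06] w 0.522 t 15.25
```

Request:
{"fn": "drive_tool", "kwargs": {"deltas": [{"gripper":255,"offset":[0,0,0.001],"angular":[0,0,0]},{"gripper":255,"offset":[0,0,0.002],"angular":[0,0,0]},{"gripper":255,"offset":[0,0,0.003],"angular":[0,0,0]},{"gripper":255,"offset":[0,0,0.003],"angular":[0,0,0]}]}}

```text
t: 15.65
eef_pos: [0.5152, 0.2041, 0.1312]
tool_rot: [0.001, 0.226, 0.974, 0.0]
contact_force: [-9.0, -0.7, 25.3]
gripper_width: 0.517
grasp_force: 61.6
```

```bash
python3 -c "from h import *;st()"
```

```text
p [0.5152 0.2041 0.1312] yaw 2.685 tilt [0.0017 0.    ] q [ 0.23  0.72 -0.97  1.93  0.76  0.91 -0.02] F [-9.  -0.7 25.3] tau [-0.21  1.84  0.02] w 0.517 t 15.65
```

The collar stopped hard: 9.9 mm of travel and the force rising to 25 N against a stop. I hold there and use the last view to check.

Request:
{"fn": "drive_tool", "kwargs": {"deltas": [{"gripper":255,"offset":[0,0,0],"angular":[0,0,0]},{"gripper":255,"offset":[0,0,0],"angular":[0,0,0]},{"gripper":255,"offset":[0,0,0],"angular":[0,0,0]}]}}

```text
t: 15.95
eef_pos: [0.5152, 0.2041, 0.1312]
tool_rot: [0.001, 0.226, 0.974, 0.0]
contact_force: [-8.5, -0.1, 26.0]
gripper_width: 0.522
grasp_force: 61.6
```

```bash
python3 - <<'E'
from h import *
st()
m,im=snap('scene','s9')
mw,w=snap('wrist','w9')
a=cv2.resize(im[110:260,150:350],(400,300),interpolation=3)
b=cv2.resize(w[120:360,100:420],(400,300),interpolation=3)
cv2.imwrite('pics/c9.png',np.hstack([a,b]))
# axis marks in the wrist picture: expected px of shaft top, collar top if home
print(proj(mw,[[.515,.204,.109],[.515,.204,.086],[.515,.204,.0905]]))
E
```

```text
p [0.5152 0.2041 0.1312] yaw 2.685 tilt [0.0018 0.0001] q [ 0.23  0.72 -0.97  1.93  0.76  0.91 -0.02] F [-8.5 -0.1 26. ] tau [-0.2   1.95  0.09] w 0.522 t 15.95
[[253.81140628 306.14896531]
 [254.07438737 272.31148254]
 [254.02935667 278.08836155]]
```

View pics/c9.png

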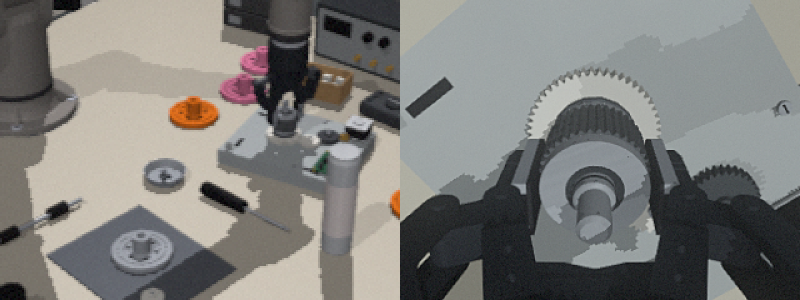

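The last view shows the flywheel flat on the mat at (143,252), the collar held low with the shaft's shoulder standing clear above it at (595,190), and everything else in its place. The force is steady at 26 N and the height steady, so I hand in.

```bash
python3 -c "
from station import bot
print(bot.hand_in())"
```

```text
the job is handed in; nothing more can be done
None
```

The flywheel is lying flat on the parts mat; the collar is keyed over the pin and held against its stop at about 26 N, and I handed the job in at about 16 s of the 72 s limit.

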